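# Check the airbrush compressor's oil with its dipstick

## Task

Check the airbrush compressor's oil: take its wiped dipstick from the brush rack, push it down the slanting filler tube until its collar stops on the mouth, and draw it right out. Then hold it still for reading over the empty white tray, tip over the tray and roughly a hand's breadth above it, rod level and marked face up. Finish like that, still holding the dipstick in the gripper, and leave the brushes and other things where they are.

Things in the scene. Friction and masses are not known exactly. Their poses are not given: they have to be found in the camera images.
- dipstick: Oil dipstick, 180 mm, about 65 g. Origin: centre of the collar's stop face; x runs along it to the handle, +z is the marked face. Rod of 7 mm from x = 0 to its tip at -122 mm; black collar of 28 mm diameter from 0 to 6 mm; then the handle. At the start it lies level, marked face up, in one of the rack's three notches, axis 43 mm above the table, tip towards the robot, handle out beyond the far rail.
- dipstick_handle (a point): Middle of the dipstick's black flat-sided handle, on its axis, 34 mm from the collar's stop face: handle 48 mm long, 14 mm wide (y), 22 mm high (z). Centre of mass of the dipstick about 30 mm from the stop face on the rod's side. The axes are those of the dipstick.
- dipstick_tip (a point): Rounded tip of the dipstick's rod, 122 mm from the stop face. The last 30 mm have a small flat, 8.5 mm wide, with two black notches and hatching on the +z side: the marked face.
- filler_tube: Plain steel oil filler tube, outside 22 mm, bore 13 mm, sticking about 49 mm out of the shoulder of the motor dome, leaning away from the robot. Origin: centre of the open mouth, 184 mm above the table; x points out of the mouth along the tube (40 degrees above level), y is level, z up and back over the dome. The whole rod goes in freely until the collar meets the mouth; fixed.
- compressor: Airbrush compressor, fixed: base plate 310 x 200 mm, black round motor dome 150 mm across, top 184 mm above the table; behind it, on the robot's side, a grey air receiver and a carrying bar up to 172 mm high. Origin: on the table under the dome's centre; x points the way the filler tube leans, but level.
- brush_rack: Wooden brush rack, fixed, 100 mm (x) by 190 mm (y). Two rails at x = -38 and +38 mm, tops 50 mm above the table, with V notches at y = -60, 0 and 60 mm; two brushes lie in the notches without the dipstick. Origin on the table at its centre. Left or right of the robot, the tray on the other side.
- tray: Empty white enamel tray with a dark rim, fixed, 240 mm (x) by 170 mm (y), 18 mm high. Origin on the table under its centre. Left or right of the robot.
- brush_a: Loose dark round brush, handle 9 mm thick, about 220 mm long, in a notch of the rack. Bystander.
- brush_b: Loose dark round brush, handle 8 mm thick, about 200 mm long, in a notch of the rack. Bystander.
- flat_brush: Loose flat brush 26 mm wide lying on the table beyond the compressor. Bystander.
- water_tub: Clear plastic water tub, 96 mm across, 100 mm high, loose on the table. Bystander.
- palette: White round paint palette, 150 mm across, 12 mm high, loose. Bystander.
- tape_roll: Roll of paper tape, 90 mm across, 25 mm high, loose. Bystander.
- paint_jar: Closed paint jar, 54 mm across, 70 mm high, loose. Bystander.

How it is judged:
By the outcome, as a careful person would: the job done as asked, in the order asked, and still so for the second after the job is handed in, while the arm keeps its last pose, push and grip.
It also fails if it takes over 69 s, if anything falls off the work surface, if the arm or the gripper's body presses on something with over 40 N, if the wrist force passes 120 N, or if a joint passes its speed limit or range.

## Robot

A 6-joint arm with a two-finger parallel gripper is mounted at the origin on the work surface. World frame = base frame: x ahead of the robot, y to its left, z up, the work surface at z = 0. Lengths are in mm, angles in rad, forces in N, time in s.
With the tool pointing down it reaches from about 325 to 875 mm from the base axis. Payload 4.4 kg.
Tool frame: the origin (TCP) lies midway between the tips of the shut fingers; the grasp point (between the pads) lies 19 mm behind it (ctrl.grip_point_offset is the z of the grasp point in the tool frame, in mm); z points along the fingers, y is the line along which they close (so a half turn about z gives the same grasp; the last joint's range is limited). The gripper opens to 85 mm and grips with 20 to 120 N. Pads are 22 mm wide; open, the fingers measure 114 mm over their backs; the gripper's body (76 mm by 85 mm) begins 54 mm behind the grasp point. The pads swing forward as they close: fully open they stand 13 mm farther back than shut.
Start: joints at [0.987, 0.207, 1.542, -0, 1.393, -0.15], TCP at [241.695, 521.739, 231.282] pointing down, gripper open.
Joint ranges: [-2.73, 2.73], [-0.86, 2.22], [0.23, 2.46], [-1.11, 4.25], [0.08, 2.63], [-2.82, 2.82]. Speed limits (rad/s): [2.79, 2.79, 3.14, 3.14, 3.14, 3.14].

## Interface

Orientations are given as a unit quaternion [w, x, y, z].
In Python, from station import ctrl gives the robot as it stands. The module is installed in compiled form; this text tells all that it offers.
- The arm moves only by the tool apply_moves, never from a script. Its argument "moves" is a list that holds one entry, the list of rows, each a list of 5 numbers: the shift along the tool's x, y, z scaled (see below), then the turn about the tool's z scaled (see below), then the opening, from -1 (shut) to 1 (fully open). In form: [[[tx, ty, tz, yaw, gripper], ...]]. A call has 1 to 20 rows; each row is the pose to reach, as a shift and turn from the pose commanded when the call began, along the tool's axes at that moment; what a row does not reach only later rows make up. The controller multiplies each number of a shift by 0.4 m and each number of a turn by 90 degrees. A row lasts 1/12 s, in which the tool goes at most 41.7 mm and 7.16 degrees, less where a joint would pass 70% of its speed; a pose out of reach is approached as far as the arm can. A call with a number of a shift or a turn outside -1 to 1 is refused whole. A call with a gripper value outside its range is refused whole. The fingers move at their own pace and stop on an object; "newtons" is the grip in N (left out, the last holds). Time passes only in rows, so rows that repeat a pose let the fingers close. It gives the time, the measured TCP pose, the force, the opening and the grip force at its end, in the units of the state.
- ctrl.get_state(): the state, without advancing time (a new reading comes with each control period).
- ctrl.grab_frame(name): name is "scene" or "top" or "wrist"; returns (picture, depth): 384x512x3 uint8, red, green, blue; 384x512 float32, mm along the optical axis (not along the pixel's ray), 0 where there is no reading.
- ctrl.camera_params(name): a dict with "vertical_fov" (degrees; the focal length in pixels is half the picture's height over the tangent of half this angle, whatever the lens; pixels are square), "cx", "cy" (the principal point, pixels), "xyz" and "orientation" of the camera in the world. Camera axes: x right, y down, z forward; pixel columns grow to the right and rows downward; lengths in mm; the calibration is good to about 2 mm. A picture is of the moment at which its call begins: read the wrist's pose just before it. camera_params takes no time and is no camera call; for the wrist camera it gives the pose at the moment of the call.
- ctrl.hand_in(): hands the job in; it is judged then, once.
The state is a dict: "t": time; "qpos": joint angles; "qvel": joint speeds; "joint_torque": joint torques, N m; "tool_pos": TCP position; "eef_rot": TCP orientation; "wrist_force": force on the tool from outside, world axes, zero at the start; "moment": the same for the moment, N m; "width": finger opening in mm; "finger_force": force on a finger pad.
Only numpy, scipy, OpenCV 4.12 (cv2) and the standard library are available. Lean on these libraries where they do the work, as an engineer would, in place of code of your own. Each camera call takes 0.05 s, during which the arm holds its last target. There are 200 camera calls.

## Working session

There is one attempt and no reset: what is moved stays moved. The work goes in short steps, Python scripts to look and compute and a tool call to move; the robot and the scene stay as the last step left them, time stands still between calls to the robot, and variables do not carry over. Pictures are saved under pics/ and viewed, at most 10 in all, crops included, and the job is handed in when it is done.

Besides the shell and the picture viewer there is one more tool, called after "Emit:" as name([rows], argument=value, ...), one row to a line, values as JSON. apply_moves: Moves the arm, as the interface text tells. Shifts and turns lie within -1 to 1; 1 stands for 0.4 m of shift or 90 degrees of turn. Its arguments: {"type":"object","properties":{"moves":{"type":"array"},"newtons":{"type":"number"}},"required":["moves"]}

```bash
mkdir -p pics
cat > h.py <<'E'
import numpy as np, cv2
from scipy.spatial.transform import Rotation as R
from station import ctrl
def rot(q): return R.from_quat([q[1],q[2],q[3],q[0]]).as_matrix()
def grab(n):
    p=ctrl.camera_params(n); im,d=ctrl.grab_frame(n)
    return p,im,d
def pts(p,d):
    f=192/np.tan(np.radians(p["vertical_fov"])/2)
    v,u=np.mgrid[0:384,0:512].astype(float)
    c=np.stack([(u-p["cx"])/f*d,(v-p["cy"])/f*d,d],-1)
    return c@rot(p["orientation"]).T+np.array(p["xyz"])
def ray(p,u,v,z):
    f=192/np.tan(np.radians(p["vertical_fov"])/2)
    r=rot(p["orientation"])@np.array([(u-p["cx"])/f,(v-p["cy"])/f,1]); o=np.array(p["xyz"])
    return o+r*(z-o[2])/r[2]
def proj(p,X):
    f=192/np.tan(np.radians(p["vertical_fov"])/2)
    c=rot(p["orientation"]).T@(np.array(X)-np.array(p["xyz"])); return c[:2]/c[2]*f+[p["cx"],p["cy"]]
def save(n,im): cv2.imwrite("pics/"+n+".png",im[...,::-1])
E
python3 - <<'E'
from h import *
ims=[]
for n in("scene","top"):
    p,im,d=grab(n); np.savez(n,im=im,d=d,X=pts(p,d)); save(n,im); print(n,p,(d>0).mean())
s=ctrl.get_state(); print(s,ctrl.grip_point_offset)
print(rot(s["eef_rot"]).round(3))
E
```

```text
scene {'vertical_fov': 48.3327311451837, 'cx': 261.63415629938635, 'cy': 188.34743392737298, 'xyz': array([1159.17586184,  148.84002654, 1082.31791196]), 'orientation': array([-0.18796656,  0.60007567,  0.74224485, -0.23162545])} 0.9959767659505209
top {'vertical_fov': 44.2575985461294, 'cx': 257.0770768739404, 'cy': 199.42550092950307, 'xyz': array([ 294.59676623,  -16.31524091, 1328.89724221]), 'orientation': array([-0.078947  ,  0.74434674, -0.65917149,  0.07216824])} 0.9961954752604166
{'t': 0.1, 'qpos': array([ 9.86522823e-01,  2.07371511e-01,  1.54278274e+00, -1.81704975e-06,
        1.39347733e+00, -1.50472578e-01]), 'qvel': array([ 0.00170855, -0.0013808 , -0.00289894, -0.00052898, -0.00041779,
        0.00063451]), 'joint_torque': array([-9.38480662e-04, -3.84097338e+01, -2.92548198e+01, -3.01381642e-04,
        4.84775708e-03, -9.42021330e-06]), 'tool_pos': array([241.31313475, 521.18424395, 230.23444886]), 'eef_rot': array([-3.65320849e-04,  2.15203480e-01,  9.76568698e-01, -9.51759197e-04]), 'wrist_force': array([-0.06836191,  0.17983166, -0.06428213]), 'moment': array([-0.05015206, -0.00308006,  0.02154984]), 'finger_force': 0.0, 'width': 85.43060760865966} -18.700000000000003
[[-0.907  0.42  -0.001]
 [ 0.42   0.907 -0.002]
 [ 0.    -0.002 -1.   ]]
```

View pics/top.png

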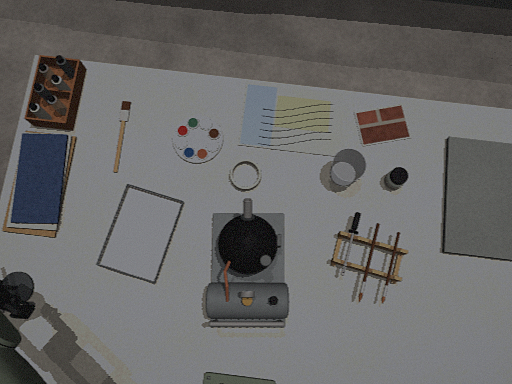

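View pics/scene.png

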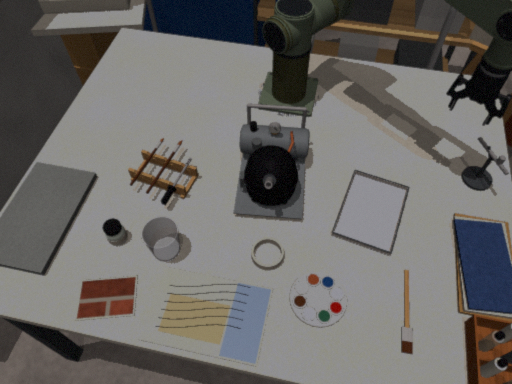

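Run:
```python
from h import *
p=ctrl.camera_params("top"); D=np.load("top.npz"); im,X=D["im"],D["X"]
for u,v,z in[(355,215,54),(350,240,46),(343,272,46),(334,255,50),(405,250,50),(248,200,184),(248,212,150),(248,243,184),(142,233,10),(345,175,0),(142,233,18)]:
    print((u,v),ray(p,u,v,z).round(),X[v,u].round())
# dark handle
m=np.zeros((384,512),bool); m[205:250,335:372]=1
dk=m&(im.max(2)<45)&(X[...,2]>20); v,u=np.nonzero(dk); print(len(u),u.mean(),v.mean(), u.min(),u.max(),v.min(),v.max())
P=np.array([ray(p,a,b,50)[:2] for a,b in zip(u,v)]); c=P.mean(0); w=np.linalg.svd(P-c)[2][0]; print(c,w,((P-c)@w).min(),((P-c)@w).max())
w_=im[195:285,325:415]; a=cv2.resize(w_,None,fx=4,fy=4,interpolation=cv2.INTER_CUBIC)
b=cv2.resize(im[190:280,205:295],None,fx=4,fy=4,interpolation=cv2.INTER_CUBIC)
save("crop1",np.clip(np.hstack([a,b]).astype(float)*1.8,0,255).astype(np.uint8))
# tray: bright region
t=(im.min(2)>0).astype(np.uint8)
g=cv2.cvtColor(im,cv2.COLOR_RGB2GRAY); k=np.zeros_like(g);cv2.floodFill(g.copy(),None,(142,233),255)
mk=np.zeros((386,514),np.uint8); cv2.floodFill(g.copy(),mk,(142,233),255,6,6,4|cv2.FLOODFILL_MASK_ONLY|(255<<8))
ys,xs=np.nonzero(mk[1:-1,1:-1]); r=cv2.minAreaRect(np.c_[xs,ys].astype(np.float32)); print(r,[ray(p,*q,5)[:2].round() for q in cv2.boxPoints(r)],ray(p,*r[0],2))
```

```text
(355, 215) [ 560. -259.   54.] [ 562. -261.   45.]
(350, 240) [ 490. -253.   46.] [ 491. -253.   44.]
(343, 272) [ 402. -241.   46.] [ 402. -241.   44.]
(334, 255) [ 444. -212.   50.] [ 448. -218.   12.]
(405, 250) [ 481. -402.   50.] [ 481. -402.   51.]
(248, 200) [538.  32. 184.] [541.  33. 173.]
(248, 212) [515.  30. 150.] [511.  29. 169.]
(248, 243) [432.  19. 184.] [432.  19. 184.]
(142, 233) [445. 324.  10.] [446. 326.   2.]
(345, 175) [ 686. -231.    0.] [ 685. -231.    3.]
(142, 233) [444. 321.  18.] [446. 326.   2.]
151 354.7880794701987 227.35761589403972 338 371 212 246
[ 526.27845414 -262.0781448 ] [-0.99853445 -0.05411977] -43.13990347810808 48.335843993121536
((140.3323211669922, 233.44036865234375), (55.4859733581543, 82.60081481933594), 19.5731258392334) [array([348., 425.]), array([578., 389.]), array([542., 231.]), array([315., 272.])] [443.98969057 330.08020192   2.        ]
```

View pics/crop1.png

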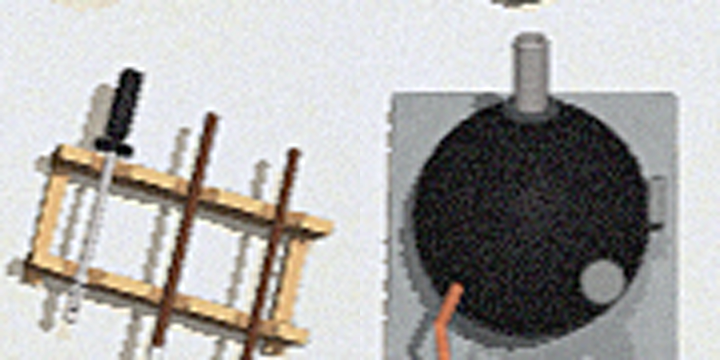

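```bash
cat >> h.py <<'E'
def plan(target,heading):
    """target TCP xyz (mm), heading = desired world angle of tool x (deg, mod 180): scaled row numbers"""
    s=ctrl.get_state(); M=rot(s["eef_rot"]); a=np.degrees(np.arctan2(M[1,0],M[0,0]))
    dy=(heading-a+90)%180-90
    sh=M.T@(np.array(target)-s["tool_pos"])
    print("shift",(sh/400).round(4),"yaw",round(-dy/90,4),"norm",np.linalg.norm(sh).round(1),"head",round(a,2))
E
python3 - <<'E'
from h import *
p=ctrl.camera_params("top")
e=ray(p,357.8,212.5,43);t=ray(p,343,274.5,43);c=ray(p,353.5,232,43)
d=(e-t)/np.linalg.norm(e-t);print(e,t,c,np.linalg.norm(e-t),np.degrees(np.arctan2(d[1],d[0])))
h=t+d*156; print("handle",h)
D=np.load("top.npz");X=D["X"]
Z=X[195:220,238:258]; m=(Z[...,2]>120)&(Z[...,0]>490); 
for r in range(197,218): 
    q=X[r,244:252]; q=q[q[:,2]>100]; print(r,len(q),q.mean(0).round(1) if len(q) else "",q[:,1].min().round(1) if len(q) else "",q[:,1].max().round(1) if len(q) else "")
# dome
m=(X[...,2]>165)&(np.hypot(X[...,0]-435,X[...,1]-19)<72)&(D["im"].max(2)<70); Q=X[m]; A=np.c_[2*Q,np.ones(len(Q))]; s=np.linalg.lstsq(A,(Q**2).sum(1),rcond=None)[0]; print("dome",s[:3],Q.mean(0))
a=ray(p,205+32/4,190+95/4,20);b=ray(p,205+32/4,190+350/4,20);print(np.degrees(np.arctan2(*(a-b)[[1,0]])))
h[2]=200; plan(h,np.degrees(np.arctan2(d[1],d[0])))
E
```

```text
[ 569.99873534 -268.52740934   43.        ] [ 395.44805282 -241.73403183   43.        ] [ 514.15349792 -260.90564177   43.        ] 176.59509009393128 -8.726737844874485
handle [ 549.64207066 -265.40267907   43.        ]
197 0   
198 6 [544.5  34.2 177.6] 28.1 40.4
199 8 [541.3  33.8 180.9] 25.1 42.3
200 8 [539.   33.5 180. ] 24.5 41.8
201 8 [534.5  32.8 189.3] 24.3 41.4
202 8 [532.3  32.5 187.7] 24.1 41.2
203 8 [530.1  32.3 186.2] 23.7 41.1
204 8 [527.5  31.9 186.5] 23.5 40.6
205 8 [525.7  31.8 183. ] 23.3 40.5
206 8 [523.5  31.5 181.6] 23.1 40.3
207 8 [521.5  31.3 179.3] 22.9 40.1
208 8 [519.2  31.  178.1] 22.5 39.8
209 8 [517.3  30.9 174.6] 22.3 39.7
210 8 [515.2  30.6 172.7] 22.1 39.3
211 8 [512.6  30.3 172.9] 21.6 39.2
212 8 [510.6  30.1 170.5] 21.5 38.8
213 8 [508.3  29.8 168.9] 21.2 38.5
214 8 [506.2  29.6 166.9] 21.0 38.5
215 8 [504.2  29.4 163.6] 20.7 38.1
216 8 [501.7  29.1 163.8] 20.5 38.1
217 8 [499.6  28.8 161.5] 20.2 37.6
dome [440.21757865  20.34642581 115.89771735] [439.24757118  21.17344446 175.36821764]
8.06202843168159
shift [-1.526  -1.4602  0.0781] yaw -0.1792 norm 845.4 head 155.15
```

Emit:
apply_moves([
  [[-0.76,-0.73,-0.1,-0.18,0],[-0.76,-0.73,-0.1,-0.18,0],[-0.76,-0.73,-0.1,-0.18,0],[-0.76,-0.73,-0.1,-0.18,0],[-0.76,-0.73,-0.1,-0.18,0],[-0.76,-0.73,-0.1,-0.18,0],[-0.76,-0.73,-0.1,-0.18,0],[-0.76,-0.73,-0.1,-0.18,0],[-0.76,-0.73,-0.1,-0.18,0],[-0.76,-0.73,-0.1,-0.18,0],[-0.76,-0.73,-0.1,-0.18,0],[-0.76,-0.73,-0.1,-0.18,0],[-0.76,-0.73,-0.1,-0.18,0],[-0.76,-0.73,-0.1,-0.18,0]],
], newtons=20)

```text
t: 1.27
tool_pos: [394.1, 130.0, 270.7]
eef_rot: [-0.001, 0.075, 0.997, 0.0]
wrist_force: [-0.5, 0.8, -0.1]
width: 42.5
finger_force: 0.0
```

Run:
```python
from h import *
print(ctrl.get_state()["tool_pos"],ctrl.get_state()["t"])
plan([549.6,-265.4,230],-8)
```

```text
[394.06748423 129.99125937 270.7437641 ] 1.2667
shift [-0.5323 -0.9193  0.1007] yaw -0.0066 norm 426.8 head 171.41
```

Emit:
apply_moves([
  [[-0.53,-0.92,0.1,0,0],[-0.53,-0.92,0.1,0,0],[-0.53,-0.92,0.1,0,0],[-0.53,-0.92,0.1,0,0],[-0.53,-0.92,0.1,0,0],[-0.53,-0.92,0.1,0,0],[-0.53,-0.92,0.1,0,0],[-0.53,-0.92,0.1,0,0],[-0.53,-0.92,0.1,0,0],[-0.53,-0.92,0.1,0,0],[-0.53,-0.92,0.1,0,0],[-0.53,-0.92,0.1,0,0],[-0.53,-0.92,0.1,0,0],[-0.53,-0.92,0.1,0,0]],
])

```text
t: 2.43
tool_pos: [549.1, -264.0, 231.0]
eef_rot: [-0.0, 0.074, 0.997, 0.001]
wrist_force: [0.3, 0.6, 0.2]
width: 42.7
finger_force: 0.0
```

Run:
```python
from h import *
s=ctrl.get_state();print(s["tool_pos"],s["qpos"])
p,im,d=grab("wrist"); np.savez("w1",im=im,X=pts(p,d),d=d); save("w1",im); print(p["xyz"],rot(p["orientation"]).round(2))
```

```text
[ 549.12237621 -264.0077679   231.01788837] [-5.90458077e-01  2.79603019e-01  1.45227916e+00  6.78824757e-04
  1.41121465e+00 -2.01312165e+00]
[ 467.21661937 -251.97784059  373.30815732] [[ 0.15  0.94  0.32]
 [ 0.99 -0.14 -0.05]
 [ 0.    0.32 -0.95]]
```

View pics/w1.png

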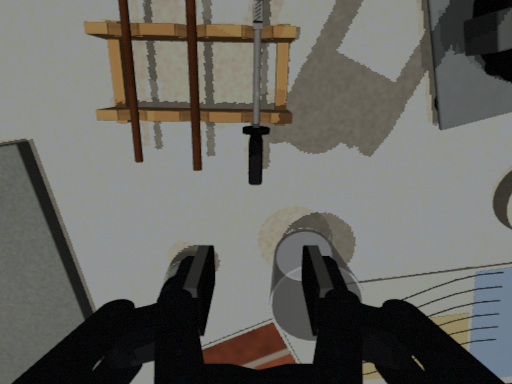

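Run:
```python
from h import *
p=ctrl.camera_params("wrist"); D=np.load("w1.npz"); im=D["im"]
m=(im.max(2)<50); m[:,:235]=0;m[:,275:]=0;m[:122]=0;m[195:]=0
v,u=np.nonzero(m); print(u.min(),u.max(),v.min(),v.max())
for r in(126,130,134,140,150,160,170,180): print(r,u[v==r].mean() if (v==r).any() else None, (v==r).sum())
ub=u[(v>140)&(v<182)].mean()
a=ray(p,ub,v.max()+.5,54); b=ray(p,ub,161,54); c=ray(p,257.2,80,46.5); e=ray(p,256.5,v.min(),57)
print("end",a,"mid",b,"rod",c,"collar",e, np.degrees(np.arctan2(*(b-c)[[1,0]])))
```

```text
243 269 124 183
126 254.21428571428572 14
130 256.0 27
134 257.5 16
140 256.0 13
150 255.5 14
160 255.0 13
170 255.0 13
180 255.0 13
end [ 564.58370198 -269.08670293   54.        ] mid [ 541.28780164 -265.51953472   54.        ] rod [ 465.81069936 -252.10169876   46.5       ] collar [ 505.03649683 -258.69502937   57.        ] -10.080365779537477
```

Run:
```python
from h import *
plan([540,-265,23],-9.5)
```

```text
shift [ 0.022 -0.006  0.521] yaw 0.0113 norm 208.6 head 171.51
```

Emit:
apply_moves([
  [[0.022,-0.006,0.3,0.01,0],[0.022,-0.006,0.3,0.01,0],[0.022,-0.006,0.3,0.01,0],[0.022,-0.006,0.42,0.01,0],[0.022,-0.006,0.46,0.01,0],[0.022,-0.006,0.5,0.01,0],[0.022,-0.006,0.521,0.01,0],[0.022,-0.006,0.521,0.01,0],[0.022,-0.006,0.521,0.01,0],[0.022,-0.006,0.521,0.01,-1],[0.022,-0.006,0.521,0.01,-1],[0.022,-0.006,0.521,0.01,-1],[0.022,-0.006,0.521,0.01,-1],[0.022,-0.006,0.521,0.01,-1],[0.022,-0.006,0.521,0.01,-1],[0.022,-0.006,0.521,0.01,-1]],
], newtons=40)

```text
t: 3.82
tool_pos: [541.5, -267.4, 24.7]
eef_rot: [0.002, 0.084, 0.996, 0.0]
wrist_force: [2.0, 4.0, 6.6]
width: 13.5
finger_force: 39.6
```

Emit:
apply_moves([
  [[0,0,-0.05,0,-1],[0,0,-0.1,0,-1],[0,0,-0.2,0,-1],[0,0,-0.3,0,-1],[0,0,-0.4,0,-1],[0,0,-0.5,0,-1],[0,0,-0.6,0,-1],[0,0,-0.6,0,-1],[0,0,-0.6,0,-1]],
])

```text
t: 4.57
tool_pos: [541.6, -269.6, 267.5]
eef_rot: [0.004, 0.083, 0.997, -0.003]
wrist_force: [0.2, -0.1, -2.2]
width: 13.1
finger_force: 40.0
```

Run:
```python
from h import *
s=ctrl.get_state();print(s["tool_pos"],s["width"],s["wrist_force"])
plan([741,59,231],7.3)
```

```text
[ 541.60267804 -269.63388178  267.5256803 ] 13.085138759846105 [ 0.16034024 -0.12644868 -2.18981266]
shift [-0.3543  0.8934  0.0898] yaw -0.1874 norm 386.1 head 170.44
```

Emit:
apply_moves([
  [[-0.355,0.893,0.09,-0.187,-1],[-0.355,0.893,0.09,-0.187,-1],[-0.355,0.893,0.09,-0.187,-1],[-0.355,0.893,0.09,-0.187,-1],[-0.355,0.893,0.09,-0.187,-1],[-0.355,0.893,0.09,-0.187,-1],[-0.355,0.893,0.09,-0.187,-1],[-0.355,0.893,0.09,-0.187,-1],[-0.355,0.893,0.09,-0.187,-1],[-0.355,0.893,0.09,-0.187,-1],[-0.355,0.893,0.09,-0.187,-1],[-0.355,0.893,0.09,-0.187,-1],[-0.355,0.893,0.09,-0.187,-1],[-0.355,0.893,0.09,-0.187,-1]],
])

```text
t: 5.73
tool_pos: [738.6, 58.8, 226.7]
eef_rot: [-0.0, -0.062, 0.998, -0.0]
wrist_force: [0.5, -0.2, -0.8]
width: 13.4
finger_force: 39.9
```

Run:
```python
from h import *
s=ctrl.get_state();print(s["tool_pos"],s["qpos"])
p,im,d=grab("wrist"); np.savez("w2",im=im,X=pts(p,d),d=d)
p2,im2,d2=grab("scene"); np.savez("s2",im=im2,X=pts(p2,d2),d=d2)
a=proj(p2,[620,45,200]).astype(int); print(a)
x0,y0=max(a[0]-64,0),max(a[1]-48,0);print("crop",x0,y0)
c=cv2.resize(im2[y0:y0+96,x0:x0+96],(384,384),interpolation=cv2.INTER_CUBIC)
save("c2",np.hstack([cv2.resize(im,(512,384))[:, 80:432],c])); 
print(proj(p,[541.5,33.5,184]),proj(p2,[541.5,33.5,184]))
```

```text
[738.63468561  58.75337369 226.66192949] [-3.68853182e-02  5.64283169e-01  1.06775447e+00 -7.86215662e-04
  1.51043239e+00 -1.73231669e+00]
[265 209]
crop 201 161
[ 256.70943347 -209.3912625 ] [267.66880451 186.46964407]
```

View pics/c2.png

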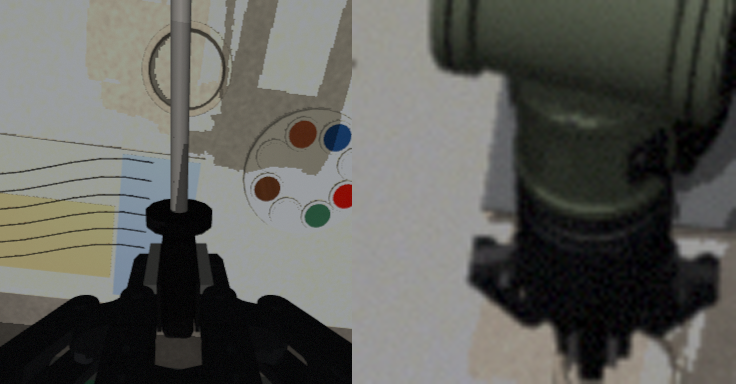

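Run:
```python
from h import *
plan([610,-10,290],7.3)
```

```text
shift [ 0.3413 -0.131  -0.1567] yaw -0.0018 norm 159.1 head -172.86
```

Emit:
apply_moves([
  [[0.34,-0.13,-0.16,0,-1],[0.34,-0.13,-0.16,0,-1],[0.34,-0.13,-0.16,0,-1],[0.34,-0.13,-0.16,0,-1],[0.34,-0.13,-0.16,0,-1],[0.34,-0.13,-0.16,0,-1],[0.34,-0.13,-0.16,0,-1],[0.34,-0.13,-0.16,0,-1],[0.34,-0.13,-0.16,0,-1]],
])

```text
t: 6.58
tool_pos: [611.3, -7.5, 289.8]
eef_rot: [-0.001, -0.064, 0.998, 0.0]
wrist_force: [-0.0, 0.3, -0.2]
width: 13.4
finger_force: 39.9
```

Run:
```python
from h import *
s=ctrl.get_state();print(s["tool_pos"])
p,im,d=grab("wrist"); np.savez("w3",im=im,X=pts(p,d),d=d); print(p)
print(proj(p,[541.5,33.5,184]))
save("w3",im)
```

```text
[611.27378265  -7.49903419 289.75405402]
{'vertical_fov': 60.92446074359192, 'cx': 257.93121328323605, 'cy': 193.3065795497853, 'xyz': array([529.19921439, -18.250788  , 432.05326092]), 'orientation': array([0.10811311, 0.65214572, 0.74017073, 0.12314548])}
[325.23038629 108.59902642]
```

View pics/w3.png

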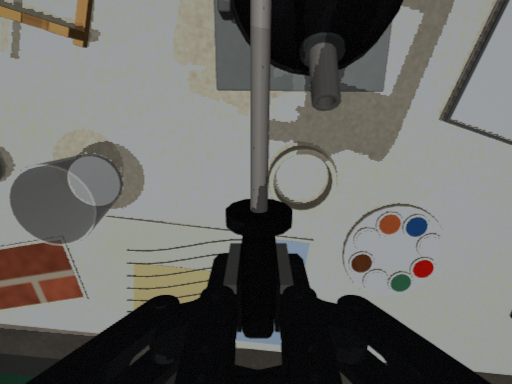

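Run:
```python
from h import *
D=np.load("w3.npz"); im,X=D["im"],D["X"]
c=im[30:120,290:365].astype(float)*2.2
save("c3",cv2.resize(np.clip(c,0,255).astype(np.uint8),None,fx=6,fy=6,interpolation=cv2.INTER_CUBIC))
p=ctrl.camera_params("wrist")
for r in range(60,112,4): 
    q=X[r,300:350]; q=q[(q[:,2]>120)]; print(r,len(q),q[q[:,2].argmax()].round(1) if len(q) else "",q.mean(0).round(1) if len(q) else "")
```

```text
60 48 [529.2 -18.3 432.1] [507.1  30.3 162.4]
64 37 [510.7  29.7 175.7] [510.6  25.6 163. ]
68 29 [513.5  30.4 178.8] [513.6  28.4 173.8]
72 29 [516.3  30.5 181. ] [516.4  28.4 176.4]
76 29 [519.1  30.  182.6] [519.2  28.5 178.5]
80 29 [522.1  28.  184.5] [521.9  29.3 181.2]
84 29 [524.5  30.7 187.6] [524.7  29.4 183.3]
88 30 [526.6  35.3 188.6] [527.4  29.9 185.3]
92 30 [529.7  31.6 191.7] [530.1  29.9 188. ]
96 29 [529.2 -18.3 432.1] [532.6  28.9 196.7]
100 30 [536.4  24.5 186.4] [535.6  33.4 179.8]
104 28 [537.4  40.  183.8] [538.5  33.3 179.2]
108 20 [542.2  27.5 179.6] [541.5  33.3 178.2]
```

View pics/c3.png

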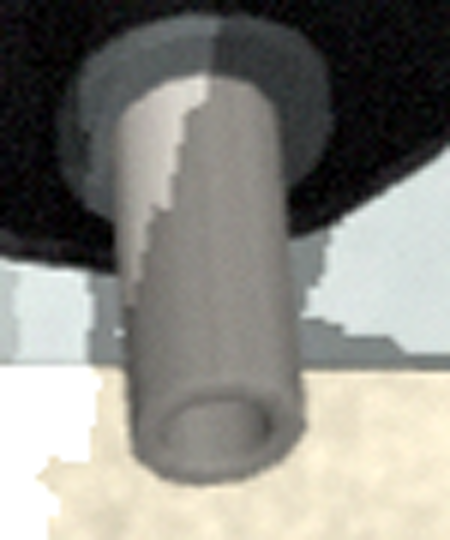

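Run:
```python
from h import *
p=ctrl.camera_params("wrist")
M=ray(p,326.2,102,184);print("mouth",M)
for z in(155,162,168):
  B=ray(p,322.7,50,z);print(z,B,np.degrees(np.arctan2(*(M-B)[[1,0]])))
D=np.load("w3.npz"); im,X,d=D["im"],D["X"],D["d"]
# rod in hand: depth pixels
for r in(20,60,100,140,180):
    q=X[r,245:275][(d[r,245:275]<220)&(d[r,245:275]>40)]; print(r,len(q),np.median(q,0).round(1) if len(q) else "", (np.nonzero((d[r,240:280]<220))[0]+240)[[0,-1]] if len(q) else "")
s=ctrl.get_state(); print(s["tool_pos"])
q=X[210:225,228:290]; q=q[(q[...,2]>280)&(q[...,2]<340)]; print("collar top",q[:,2].max(), q[:,0].min(),q[:,0].max())
```

```text
mouth [536.75554098  33.35999341 184.        ]
155 [499.51237454  29.11913792 155.        ] 6.4962528149166925
162 [500.2630797   27.92390082 162.        ] 8.472750006933198
168 [500.90654127  26.89941188 168.        ] 10.215988945521236
20 21 [510.1 -19.9 311.9] [250 270]
60 20 [522.2 -18.5 311.4] [250 269]
100 19 [535.2 -17.  311.6] [250 268]
140 18 [549.4 -15.4 310.9] [250 267]
180 18 [564.9 -13.4 310.9] [250 267]
[611.24801595  -7.44837199 289.64897336]
collar top 321.88699061611266 576.4747456732974 583.2985621202101
```

Run:
```python
from h import *
plan([741.2,60.2,290],7.5)
```

```text
shift [-0.3438  0.1264 -0.0014] yaw -0.0021 norm 146.5 head -172.69
```

Emit:
apply_moves([
  [[-0.344,0.126,0,-0.002,-1],[-0.344,0.126,0,-0.002,-1],[-0.344,0.126,0,-0.002,-1],[-0.344,0.126,0,-0.002,-1],[-0.344,0.126,0.1,-0.002,-1],[-0.344,0.126,0.2,-0.002,-1],[-0.344,0.126,0.3,-0.002,-1],[-0.344,0.126,0.4,-0.002,-1],[-0.344,0.126,0.406,-0.002,-1],[-0.344,0.126,0.406,-0.002,-1],[-0.344,0.126,0.406,-0.002,-1]],
])

```text
t: 7.55
tool_pos: [742.3, 59.8, 129.9]
eef_rot: [0.001, -0.065, 0.998, -0.0]
wrist_force: [0.6, 0.1, 0.0]
width: 13.4
finger_force: 39.9
```

Run:
```python
from h import *
e=np.array([.9914,.1305]);print(ctrl.get_state()["tool_pos"])
plan([*(np.array([538,33.4])+142*e),127.3],7.5)
```

```text
[742.34297296  59.82980645 129.87540362]
shift [0.1601 0.0011 0.0061] yaw -0.0002 norm 64.1 head -172.52
```

Emit:
apply_moves([
  [[0.06,0.001,0.006,0,-1],[0.12,0.001,0.006,0,-1],[0.16,0.001,0.006,0,-1],[0.16,0.001,0.006,0,-1],[0.16,0.001,0.006,0,-1]],
])

```text
t: 7.97
tool_pos: [680.4, 51.5, 131.1]
eef_rot: [0.004, -0.065, 0.998, -0.0]
wrist_force: [0.5, -0.3, 0.1]
width: 13.6
finger_force: 39.9
```

Emit:
apply_moves([
  [[0.003,0,-0.036,0,-1],[0.006,0,-0.073,0,-1],[0.014,0,-0.108,0,-1],[0.0235,0,-0.1435,0,-1],[0.037,0,-0.178,0,-1],[0.052,0,-0.211,0,-1],[0.071,0,-0.243,0,-1],[0.091,0,-0.273,0,-1],[0.091,0,-0.273,0,-1],[0.091,0,-0.273,0,-1]],
])

```text
t: 8.8
tool_pos: [640.7, 46.6, 236.8]
eef_rot: [-0.0, -0.065, 0.998, -0.0]
wrist_force: [0.1, 0.5, -0.8]
width: 13.5
finger_force: 41.5
```

Run:
```python
from h import *
s=ctrl.get_state();print(s["tool_pos"],s["wrist_force"])
p,im,d=grab("wrist"); np.savez("w4",im=im,X=pts(p,d),d=d); X=pts(p,d)
save("w4",im)
for r in range(0,230,20):
    m=(d[r,235:285]<330)&(d[r,235:285]>40); q=X[r,235:285][m]; print(r,len(q),np.median(q,0).round(1) if len(q) else "")
```

```text
[640.74636514  46.61726163 236.76308382] [ 0.11536499  0.47620882 -0.75289717]
0 50 [517.   31.2 177.1]
20 50 [528.2  32.6 186.6]
40 50 [536.3  33.7 176.1]
60 14 [547.1  33.9 175.5]
80 12 [557.9  35.3 183.6]
100 12 [568.2  36.7 192.4]
120 12 [577.9  38.  200.8]
140 14 [587.2  39.2 208.5]
160 14 [596.1  40.3 216.4]
180 14 [604.5  41.4 223.1]
200 14 [612.7  42.5 229.9]
220 49 [616.4  44.1 245.4]
```

View pics/w4.png

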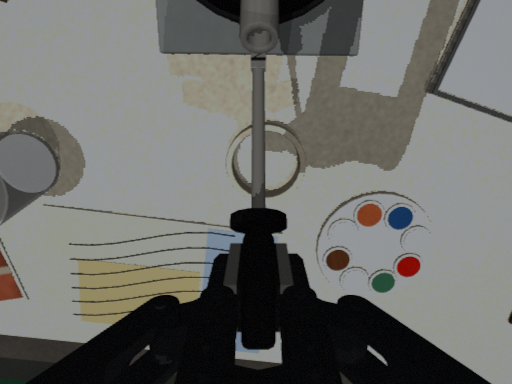

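Run:
```python
from h import *
p=ctrl.camera_params("wrist"); D=np.load("w4.npz"); im,d,X=D["im"],D["d"],D["X"]
g=im[10:60,225:295].max(2).astype(float)
# tube silhouette width & bottom
for r in range(10,58,4):
    m=np.nonzero((X[r,225:295,2]>160)&(im[r,225:295].max(2)>45))[0]+225; print(r,(m.min(),m.max(),m.mean()) if len(m) else None)
for v in(35,38): print(v,ray(p,259,v,184))
s=ctrl.get_state(); G=s["tool_pos"]-[0,0,18.7]; 
q=np.array([np.median(X[r,235:285][(d[r,235:285]<330)],0) for r in range(64,201,8)]); print(np.degrees(np.arctan2(*np.polyfit(q[:,0],q[:,1],1)[[0]],1)),np.degrees(np.arctan(np.polyfit(np.hypot(q[:,0]-500,(q[:,1]-28)),q[:,2],1)[0])))
c=im[10:75,225:295].astype(float)*2; save("c4",cv2.resize(np.clip(c,0,255).astype(np.uint8),None,fx=7,fy=7,interpolation=cv2.INTER_CUBIC))
```

```text
Traceback (most recent call last):
numpy.exceptions.AxisError: axis 2 is out of bounds for array of dimension 2
```

Run:
```python
from h import *
p=ctrl.camera_params("wrist"); D=np.load("w4.npz"); im,d,X=D["im"],D["d"],D["X"]
q=np.array([np.median(X[r,235:285][(d[r,235:285]<330)],0) for r in range(64,201,8)]); print(np.degrees(np.arctan(np.polyfit(q[:,0],q[:,1],1)[0])),np.degrees(np.arctan(np.polyfit(np.hypot(q[:,0]-500,(q[:,1]-28)),q[:,2],1)[0])))
for v in(35,37): print(v,ray(p,259,v,184))
s=ctrl.get_state(); print(s["tool_pos"])
c=im[10:75,225:295].astype(float)*2; save("c4",cv2.resize(np.clip(c,0,255).astype(np.uint8),None,fx=7,fy=7,interpolation=cv2.INTER_CUBIC))
```

```text
7.377484444380523 39.8314786066361
35 [534.82471442  33.28704542 184.        ]
37 [535.79455558  33.41390478 184.        ]
[640.59037576  46.6768472  235.56679073]
```

View pics/c4.png

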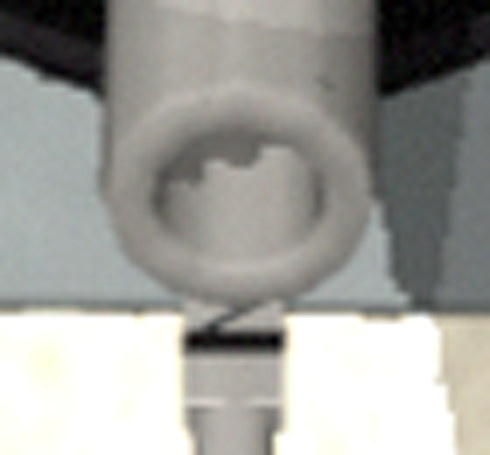

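Emit:
apply_moves([
  [[-0.043,0,-0.036,0,-1],[-0.09,0,-0.075,0,-1],[-0.1,0,-0.083,0,-1],[-0.1,0,-0.083,0,-1],[-0.1,0,-0.083,0,-1],[-0.1,0,-0.083,0,-1]],
])

```text
t: 9.35
tool_pos: [679.6, 52.0, 266.5]
eef_rot: [-0.002, -0.065, 0.998, 0.0]
wrist_force: [-1.0, 0.5, -1.2]
width: 13.6
finger_force: 41.5
```

Run:
```python
from h import *
s=ctrl.get_state();print(s["tool_pos"],s["wrist_force"])
plan([666.7,50.5,275.2],7.5)
```

```text
[679.63599246  52.03897401 266.54014262] [-1.03261925  0.51527065 -1.17834424]
shift [ 0.0327  0.0004 -0.0215] yaw -0.0005 norm 15.6 head -172.54
```

Emit:
apply_moves([
  [[0.0,0,-0.022,0,-1],[0.016,0,-0.022,0,-1],[0.033,0,-0.022,0,-1],[0.033,0,-0.022,0,-1],[0.033,0,-0.022,0,-1],[0.033,0,-0.022,0,-1]],
])

```text
t: 9.85
tool_pos: [667.7, 50.3, 277.4]
eef_rot: [0.0, -0.065, 0.998, -0.0]
wrist_force: [0.1, 0.1, -0.5]
width: 13.6
finger_force: 41.5
```

Run:
```python
from h import *
s=ctrl.get_state();print(s["tool_pos"],s["wrist_force"])
p,im,d=grab("wrist"); X=pts(p,d); np.savez("w5",im=im,X=X,d=d); save("w5",im)
M=np.array([536.8,33.4,184]);e=np.array([.9914,.1305])
for r in range(0,210,15):
    m=(d[r,235:285]<330)&(X[r,235:285,2]>150); q=X[r,235:285][m]
    if len(q): q=np.median(q,0)-M; h=q[:2]@e; print(r,m.sum(),"h",h.round(1),"lat",(-q[0]*e[1]+q[1]*e[0]).round(1),"perp",(-h*.643+q[2]*.766).round(1),"along",(h*.766+q[2]*.643).round(1))
plan([666.7,50.5,275.2],7.5)
print(proj(p,M))
```

```text
[667.71589042  50.32816133 277.35480456] [ 0.07284414  0.07083042 -0.46371979]
0 33 h -1.1 lat -0.3 perp -4.7 along -5.4
30 14 h 19.8 lat -0.5 perp 0.4 along 26.2
45 16 h 29.0 lat -0.0 perp 0.5 along 38.3
60 14 h 37.5 lat -0.6 perp 0.6 along 49.4
75 13 h 45.8 lat -0.3 perp -0.3 along 59.6
90 12 h 53.7 lat -0.6 perp -0.5 along 69.7
105 13 h 61.3 lat -0.9 perp 0.1 along 80.1
120 13 h 68.6 lat -0.9 perp -0.1 along 89.5
135 14 h 75.8 lat -0.6 perp -0.5 along 98.5
150 14 h 82.6 lat -0.6 perp -0.3 along 107.6
165 14 h 89.2 lat -0.6 perp -0.4 along 116.1
180 14 h 95.6 lat -0.7 perp -0.3 along 124.5
195 14 h 101.5 lat -0.7 perp 0.1 along 132.6
shift [0.0029 0.0007 0.0052] yaw -0.0005 norm 2.4 head -172.54
[258.32288723  -0.64219246]
```

Emit:
apply_moves([
  [[0.001,0.0015,-0.002,0,-1],[0.018,0.0015,0.013,0,-1],[0.04,0.0015,0.031,0,-1],[0.06,0.0015,0.048,0,-1],[0.08,0.0015,0.065,0,-1],[0.1,0.0015,0.082,0,-1],[0.116,0.0015,0.094,0,-1],[0.116,0.0015,0.094,0,-1],[0.116,0.0015,0.094,0,-1]],
])

```text
t: 10.65
tool_pos: [621.9, 45.0, 239.6]
eef_rot: [-0.0, -0.065, 0.998, 0.0]
wrist_force: [0.8, -0.1, -0.7]
width: 13.4
finger_force: 41.5
```

```bash
cat > chk.py <<'E'
from h import *
s=ctrl.get_state();print(s["tool_pos"],s["wrist_force"],s["width"],s["t"])
p,im,d=grab("wrist"); X=pts(p,d); save("w_%d"%(s["t"]*100),im)
M=np.array([536.8,33.4,184]);e=np.array([.9914,.1305])
q=s["tool_pos"]+[0,0,18.7]-M; h=q[:2]@e; print("G perp",-h*.643+q[2]*.766,"along",h*.766+q[2]*.643)
for r in range(0,230,15):
    m=(d[r,225:295]<330)&(X[r,225:295,2]>170); q=X[r,225:295][m]
    if len(q): q=np.median(q,0)-M; h=q[:2]@e; print(r,m.sum(),"lat",(-q[0]*e[1]+q[1]*e[0]).round(1),"perp",(-h*.643+q[2]*.766).round(1),"along",(h*.766+q[2]*.643).round(1))
E
python3 chk.py
```

```text
[621.8854572   44.97035673 239.58336373] [ 0.84025909 -0.07238688 -0.69613201] 13.422269422876655 10.65
G perp 1.690727206074179 along 113.53576170888442
0 1 lat 0.3 perp 149.6 along 129.4
15 1 lat 0.4 perp 11.0 along -34.1
30 29 lat -0.2 perp 9.1 along -24.5
45 37 lat -0.1 perp 8.5 along -13.9
60 37 lat -0.2 perp 8.6 along -3.2
75 38 lat -0.5 perp -0.0 along -0.6
90 12 lat 0.1 perp 1.0 along 10.6
105 13 lat -0.2 perp 0.5 along 20.0
120 12 lat 0.1 perp 0.7 along 30.0
135 14 lat 0.0 perp 0.8 along 39.3
150 14 lat 0.0 perp 0.4 along 48.0
165 14 lat 0.0 perp 0.6 along 56.6
180 14 lat -0.0 perp 0.5 along 64.8
195 14 lat -0.0 perp 0.7 along 72.9
210 41 lat -0.2 perp 10.6 along 83.7
225 58 lat -0.0 perp 3.1 along 88.6
```

Emit:
apply_moves([
  [[0.03,0,0.025,0,-1],[0.06,0,0.05,0,-1],[0.09,0,0.0755,0,-1],[0.115,0,0.0965,0,-1],[0.13,0,0.109,0,-1],[0.138,0,0.116,0,-1],[0.144,0,0.121,0,-1],[0.148,0,0.124,0,-1],[0.152,0,0.1275,0,-1],[0.154,0,0.129,0,-1],[0.154,0,0.129,0,-1],[0.154,0,0.129,0,-1]],
])

```text
t: 11.7
tool_pos: [561.2, 37.0, 188.3]
eef_rot: [0.0, -0.065, 0.998, -0.0]
wrist_force: [-0.3, 0.7, -1.4]
width: 13.2
finger_force: 41.5
```

```bash
python3 chk.py
```

```text
[561.22234725  36.97013124 188.3253682 ] [-0.27727434  0.72710551 -1.39000068] 13.15975795186747 11.7
G perp 1.7693383943867165 along 33.708826119724414
0 70 lat 0.9 perp 55.8 along -69.2
15 70 lat 1.0 perp 51.8 along -65.7
30 70 lat 1.4 perp 47.4 along -62.4
45 70 lat 1.0 perp 43.0 along -59.0
60 70 lat 1.3 perp 37.4 along -56.1
75 70 lat 1.0 perp 30.6 along -54.0
90 7 lat 0.8 perp 24.5 along -50.5
105 1 lat 0.3 perp 149.8 along 49.5
120 1 lat 0.3 perp 149.8 along 49.5
135 1 lat 0.3 perp 10.8 along -34.5
150 33 lat -0.2 perp 8.9 along -27.5
165 41 lat -0.2 perp 9.1 along -19.3
180 43 lat -0.3 perp 8.9 along -11.4
195 46 lat -0.5 perp 8.6 along -4.2
210 40 lat 0.0 perp 10.3 along 3.5
225 58 lat -0.1 perp 3.3 along 8.9
```

Emit:
apply_moves([
  [[0.003,0,0.0025,0,-1],[0.006,0,0.005,0,-1],[0.006,0,0.005,0,-1],[0.006,0,0.005,0,-1]],
])

```text
t: 12.08
tool_pos: [558.9, 36.6, 186.3]
eef_rot: [0.001, -0.065, 0.998, -0.0]
wrist_force: [0.9, -0.4, 0.2]
width: 13.1
finger_force: 41.5
```

Emit:
apply_moves([
  [[0.004,0,0.0033,0,-1],[0.008,0,0.0066,0,-1],[0.008,0,0.0066,0,-1],[0.008,0,0.0066,0,-1]],
])

```text
t: 12.42
tool_pos: [558.8, 36.6, 186.5]
eef_rot: [0.005, -0.065, 0.998, 0.0]
wrist_force: [5.2, 1.3, 4.9]
width: 13.4
finger_force: 42.4
```

```bash
python3 chk.py|grep -v "perp [345]"
```

```text
[558.82398401  36.616021   186.45494345] [5.18081087 1.26086343 4.89618583] 13.413682624463629 12.4167
G perp 1.895192049562608 along 30.64939829824648
90 48 lat 1.9 perp 26.3 along -52.0
150 29 lat 0.2 perp 9.4 along -30.3
165 41 lat -0.3 perp 8.9 along -22.7
180 44 lat -0.1 perp 8.7 along -14.7
195 45 lat -0.8 perp 8.8 along -7.1
210 45 lat -0.3 perp 10.3 along 0.6
```

Emit:
apply_moves([
  [[0.003,0,0.0025,0,-1],[0.006,0,0.005,0,-1],[0.006,0,0.005,0,-1],[0.006,0,0.005,0,-1]],
])

```text
t: 12.8
tool_pos: [558.8, 36.6, 186.6]
eef_rot: [0.008, -0.065, 0.998, 0.0]
wrist_force: [8.2, 3.1, 10.2]
width: 13.4
finger_force: 43.0
```

Emit:
apply_moves([
  [[-0.012,0,-0.01,0,-1],[-0.036,0,-0.03,0,-1],[-0.072,0,-0.06,0,-1],[-0.108,0,-0.09,0,-1],[-0.144,0,-0.121,0,-1],[-0.18,0,-0.151,0,-1],[-0.216,0,-0.181,0,-1],[-0.252,0,-0.211,0,-1],[-0.288,0,-0.242,0,-1],[-0.324,0,-0.272,0,-1],[-0.324,0,-0.272,0,-1],[-0.324,0,-0.272,0,-1],[-0.305,0,-0.295,0,-1],[-0.285,0,-0.318,0,-1],[-0.285,0,-0.318,0,-1],[-0.285,0,-0.318,0,-1]],
])

```text
t: 14.13
tool_pos: [665.4, 50.6, 310.3]
eef_rot: [0.001, -0.065, 0.998, -0.0]
wrist_force: [0.1, -0.3, -0.2]
width: 13.3
finger_force: 41.5
```

```bash
python3 chk.py
python3 - <<'E'
from h import *
e=np.array([.9914,.1305])
for h,z in[(79.6-1-5,269.7+1.5+6),(108.9,197.4)]:
  plan([*(np.array([536.8,33.4])+h*e),z-18.7],7.5)
E
```

```text
[665.40561191  50.5680624  310.30817502] [ 0.14248747 -0.31722336 -0.15739602] 13.259884476231832 14.1333
G perp 27.65341905664043 along 192.62112395199057
0 29 lat -0.3 perp 8.2 along -2.6
15 28 lat -0.1 perp -4.5 along -3.9
30 14 lat -0.0 perp 26.4 along 45.3
45 14 lat -0.0 perp 27.0 along 57.7
60 15 lat 0.2 perp 27.0 along 68.8
75 12 lat -0.0 perp 26.3 along 78.9
90 12 lat -0.1 perp 26.3 along 89.3
105 12 lat -0.1 perp 26.5 along 99.4
120 12 lat -0.1 perp 26.6 along 109.1
135 14 lat -0.1 perp 26.8 along 118.4
150 14 lat -0.1 perp 26.1 along 126.8
165 14 lat -0.1 perp 26.5 along 135.6
180 15 lat -0.3 perp 26.3 along 143.8
195 15 lat -0.4 perp 26.2 along 151.8
210 40 lat -0.1 perp 36.4 along 162.7
225 58 lat -0.1 perp 28.9 along 167.6
shift [ 0.1407 -0.0008  0.1275] yaw -0.0006 norm 76.0 head -172.55
shift [ 0.0528 -0.0007  0.3272] yaw -0.0006 norm 132.6 head -172.55
```

Emit:
apply_moves([
  [[0.035,0,0.032,0,-1],[0.07,0,0.064,0,-1],[0.105,0,0.096,0,-1],[0.14,0,0.127,0,-1],[0.14,0,0.127,0,-1],[0.12,0,0.155,0,-1],[0.096,0,0.183,0,-1],[0.084,0,0.206,0,-1],[0.073,0,0.2285,0,-1],[0.066,0,0.253,0,-1],[0.059,0,0.277,0,-1],[0.056,0,0.302,0,-1],[0.053,0,0.327,0,-1],[0.053,0,0.327,0,-1],[0.053,0,0.327,0,-1],[0.053,0,0.327,0,-1]],
])

```text
t: 15.52
tool_pos: [644.1, 47.9, 176.8]
eef_rot: [-0.001, -0.065, 0.998, 0.0]
wrist_force: [0.1, 0.1, -0.1]
width: 13.3
finger_force: 39.2
```

```bash
cat > lev.py <<'E'
from h import *
s=ctrl.get_state();print(s["tool_pos"],s["wrist_force"],s["width"],s["t"])
p,im,d=grab("wrist"); X=pts(p,d); save("l_%d"%(s["t"]*100),im); q=[]
for r in range(0,200,8):
    m=(d[r,235:285]<np.nanmin(np.where(d[r,235:285]>40,d[r,235:285],9e9))+25)&(d[r,235:285]>40)
    if 6<m.sum()<30: q.append(np.median(X[r,235:285][m],0))
q=np.array(q);l=np.hypot(q[:,0]-q[0,0],q[:,1]-q[0,1])*np.sign(q[:,0]-q[0,0]); print(len(q),q[[0,-1]].round(1),"slope",np.degrees(np.arctan(np.polyfit(l,q[:,2],1)[0])))
E
python3 lev.py
```

```text
[644.097249    47.94737046 176.8014651 ] [ 0.11716572  0.07438586 -0.08999954] 13.306936903655922 15.5167
21 [[546.3  34.9 197. ]
 [603.   42.2 196.6]] slope -0.2908552484895266
```

Emit:
apply_moves([
  [[0,0,-0.05,0,-1],[0,0,-0.12,0,-1],[0,0,-0.18,0,-1],[0,0,-0.18,0,-1],[0,0,-0.18,0,-1]],
])

```text
t: 15.98
tool_pos: [646.2, 47.9, 252.3]
eef_rot: [0.003, -0.065, 0.998, -0.0]
wrist_force: [0.2, 0.0, -0.6]
width: 13.2
finger_force: 39.1
```

```bash
python3 lev.py
python3 - <<'E'
from h import *
plan([570.7,419.3,180],36.3)
E
```

```text
[646.16305648  47.9110516  252.2855406 ] [ 0.20868169  0.013609   -0.61761617] 13.174200277547769 15.9833
25 [[538.9  33.6 271.8]
 [605.1  42.2 271.8]] slope 0.07169509099893992
shift [0.0636 0.9445 0.1748] yaw -0.3205 norm 385.1 head -172.55
```

Emit:
apply_moves([
  [[0.01,0.1,0,-0.03,-1],[0.02,0.2,0,-0.06,-1],[0.03,0.3,0,-0.1,-1],[0.03,0.4,0,-0.13,-1],[0.04,0.5,0.05,-0.17,-1],[0.04,0.6,0.08,-0.2,-1],[0.05,0.7,0.12,-0.23,-1],[0.06,0.8,0.17,-0.27,-1],[0.064,0.88,0.17,-0.3,-1],[0.064,0.945,0.175,-0.32,-1],[0.064,0.945,0.25,-0.32,-1],[0.064,0.945,0.32,-0.32,-1],[0.064,0.945,0.38,-0.32,-1],[0.064,0.945,0.41,-0.32,-1],[0.064,0.945,0.42,-0.32,-1],[0.064,0.945,0.42,-0.32,-1],[0.064,0.945,0.42,-0.32,-1],[0.064,0.945,0.42,-0.32,-1]],
])

```text
t: 17.53
tool_pos: [572.1, 420.0, 84.2]
eef_rot: [0.002, -0.311, 0.95, 0.0]
wrist_force: [0.1, -0.2, -1.8]
width: 13.3
finger_force: 39.2
```

```bash
python3 lev.py
python3 - <<'E'
from h import *
p,im,d=grab("top"); w,i2,_=grab("wrist")
s=ctrl.get_state();M=rot(s["eef_rot"]);print(s["tool_pos"]+M[:,0]*156+[0,0,18.7])
save("fin",np.hstack([cv2.resize(im[170:300,60:260],(400,260)),cv2.resize(i2,(347,260))]))
plan([570.7,419.3,81],36.3)
E
```

```text
[572.05027344 420.04395232  84.16622714] [ 0.0924228  -0.17729759 -1.8427935 ] 13.251518618302018 17.5333
25 [[485.  355.6 104.1]
 [538.5 394.7 103.7]] slope -0.09415593001439314
[445.96725168 327.74401797 102.17703896]
shift [0.0032 0.0003 0.0076] yaw -0.0007 norm 3.3 head -143.76
```

View pics/fin.png

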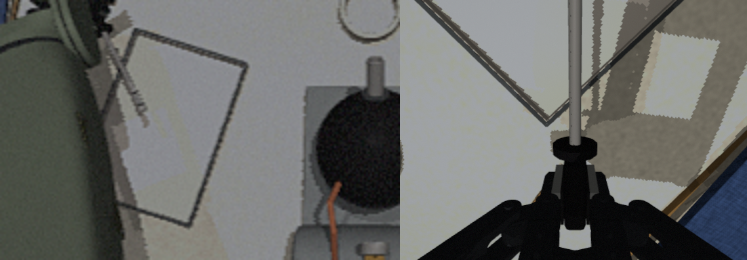

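Emit:
apply_moves([
  [[0,0,0.012,0,-1],[0,0,0.012,0,-1],[0,0,0.012,0,-1],[0,0,0.012,0,-1],[0,0,0.012,0,-1],[0,0,0.012,0,-1],[0,0,0.012,0,-1],[0,0,0.012,0,-1],[0,0,0.012,0,-1],[0,0,0.012,0,-1],[0,0,0.012,0,-1],[0,0,0.012,0,-1]],
])

```text
t: 18.68
tool_pos: [570.5, 419.4, 77.0]
eef_rot: [-0.0, -0.311, 0.95, -0.0]
wrist_force: [0.3, -1.0, -0.1]
width: 13.6
finger_force: 39.2
```

```bash
python3 lev.py; python3 -c "
from h import *
print(ctrl.hand_in())"
```

```text
[570.51641293 419.43263257  77.02255662] [ 0.31489125 -0.98375559 -0.12293217] 13.561937674218372 18.6833
25 [[483.7 355.2  97.4]
 [537.1 394.2  97.1]] slope -0.3612330886997745
the job is handed in; nothing more can be done
None
```

I handed the job in at about 19 s: the dipstick was seated to its collar in the filler tube, drawn right out, and is now held level (within about half a degree) over the tray, marked face up by the handle's orientation, tip about 95 mm above the tray floor. To tilt and re-level it in the gripper I pressed the rod against the outside of the filler tube: before dipping, its tip against the underside; after, the top edge, about 40 mm up from the tip by my geometry, clear of the marks.

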